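# Linchpin through the stop bar, ring snapped over its end

## Task

Take the linchpin out of the wooden rack, feel for the cross hole in the top of the square stop bar and push the pin down through it until its collar rests on the bar. Then swing its sprung ring down over the free end of the bar until it snaps shut under the pin's point, leave it locked and let go. Be gentle with the pin and the ring, and leave the brush, oil bottle and wood block where they are.

Things in the scene. Friction and masses are not known exactly. Their poses are not given: they have to be found in the camera images.
- fixture: Green cast work-stop fixture, bolted down; a level square steel bar (26 mm wide, 25 mm high, top 110 mm above the bench) sticks out of its dark socket sleeve, free space below it. Origin on the bench, under the bar's centre line, 44 mm in front of the sleeve's face; bar along -x, z up. Casting 123 mm high, 64 mm wide, foot 120 mm, a clamp lever on its side. The bar is clamped (holds up to some 90 N).
- socket (a point): Point on the centre line of the bar's top face where the bar leaves the sleeve; axes as the fixture. The bar has one vertical through hole, 14 mm diameter, 1 mm chamfer, on its centre line, 28 to 60 mm out (-x) from here: how far the bar is drawn out differs each time and is not measured, so find the hole by feel or by eye. The bar ends 26 mm beyond the hole's centre.
- pin_grip (a point): Centre of the steel linchpin's grip block, 24 mm along x, 16 mm along y (grasp across y), 40 mm high; z up along the pin. Free to grip from 20 mm above to 24 mm below this point; then comes the ring's hinge barrel (48 mm long along y, 10 mm thick), its axis 30 mm below this point.
- pin_seat (a point): Centre of the underside of the pin's collar (26 mm diameter, 8 mm thick), 38 mm below pin_grip, same axes; level with the bar's top when the pin is home. Below it the round shank, 12 mm diameter, 41 mm long, the last 3 mm tapering to 9 mm.
- pin: The linchpin, about 0.2 kg, origin at pin_seat, z up, -x the way the open ring sticks out. It stands upright in an 18 mm hole of a wooden rack (70 x 100 mm, 60 mm high), collar on the rack's top. In the bar its -x must point along the bar's -x (away from the socket) within 8 degrees, for the ring fits only over the bar's free end.
- ring_hinge (a joint): Angle of the ring about its barrel, rad: 0 open, level; 1.571 shut, hanging straight down, its bow 5 mm beneath the pin's point. An over-centre spring holds it open; pressing the bow takes up to about 4 N; past about 0.73 rad it swings shut by itself.
- ring: The sprung ring, a U of 5 mm wire with 37 mm clear between its legs; origin on the hinge axis (8 mm above the collar's underside), its -x points to the bow.
- ring_bow (a point): Middle of the ring's bow, centre of the wire, 57 mm from the hinge axis.
- brush: Chip brush, 180 mm long, lying on the bench (bystander). Origin under its middle.
- oiler: Yellow oil bottle, 48 mm diameter, 110 mm high (bystander). Origin at its base.
- offcut: Dark wood block 50 x 50 x 30 mm (bystander). Origin at its base.
Not all that is in view belongs to the job. Of the things that look like the pin, the largest one is meant.

How it is judged:
On the way, in this order (a step that is already met when the one before it is completed fails the run):
1. the linchpin is home in the bar's hole, collar down on the bar (x of pin_seat in the frame of socket between -0.064 and -0.024 m and y of pin_seat in the frame of socket between -0.003 and 0.003 m and z of pin_seat in the frame of socket between -0.003 and 0.0025 m and angle between pin_seat's own z axis and vertical below 0.08 rad), for 0.2 s.
2. with the pin home, the ring has snapped shut under its point (all of step 1 and value of joint ring_hinge above 1.45 rad), for 0.2 s.
At the end, for the whole second after the job is handed in: The pin stands in the bar's hole (24 to 64 mm out from the socket, within 3 mm of the bar's centre line, collar within 2.5 mm of the bar's top, upright within 0.08 rad) and is at rest, with the ring shut around the bar's end (ring joint above 1.45 rad) (all of step 2 and linear speed of pin below 0.02 m/s); the robot touches nothing.
It fails at once if the linchpin or its ring is forced against the fixture or bar with more than 50 N (contact force between pin and fixture above 50 N).
It fails at once if the ring is pressed by the gripper with more than 25 N (contact force between the fingers and ring above 25 N).
It fails at once if the brush is moved by more than 15 mm (distance of brush from where it was at the start of the episode above 0.015 m).
It fails at once if the offcut is moved by more than 15 mm (distance of offcut from where it was at the start of the episode above 0.015 m).
It fails at once if the oiler is moved by more than 15 mm (distance of oiler from where it was at the start of the episode above 0.015 m).
It also fails if it takes over 72 s, if anything falls off the work surface, if the arm or the gripper's body presses on something with over 40 N, if the wrist force passes 120 N, or if a joint passes its speed limit or range.

## Robot

A 6-joint arm with a two-finger parallel gripper is mounted at the origin on the work surface. World frame = base frame: x ahead of the robot, y to its left, z up, the work surface at z = 0. Lengths are in m, angles in rad, forces in N, time in s.
With the tool pointing down it reaches from about 0.275 to 0.975 m from the base axis. Payload 8.4 kg.
Tool frame: the origin (TCP) lies midway between the tips of the shut fingers; the grasp point (between the pads) lies 19 mm behind it (ctrl.grasp_offset is the distance from the TCP to the grasp point, in m); z points along the fingers, y is the line along which they close (so a half turn about z gives the same grasp; the last joint's range is limited). The gripper opens to 92 mm and grips with 3 to 60 N. Pads are 20 mm wide; open, the fingers measure 128 mm over their backs; the gripper's body (75 mm by 189 mm) begins 69 mm behind the grasp point.
Start: joints at [1.329, 0.353, 1.633, -0, 1.155, -0.002], TCP at [0.148, 0.607, 0.215] pointing down, gripper open.
Joint ranges: [-2.63, 2.63], [-0.92, 2.1], [0.06, 2.66], [-1.3, 4.44], [0, 2.69], [-3.02, 3.02]. Speed limits (rad/s): [2.22, 2.22, 2.79, 3.14, 3.14, 3.14].

## Interface

Orientations are given as a unit quaternion [w, x, y, z].
In Python, from rig import ctrl gives the robot as it stands.
- The arm moves only by the shell command python3 -m handwheel 'ROWS' [FORCE]. ROWS is JSON, a list of rows, each an object of numbers: "dx", "dy", "dz": the shift along the tool's x, y, z in cm; "ax", "ay", "az": the turn, a rotation vector about the tool's x, y, z in degrees; "hand": the finger opening in cm, from 0 to 9.19. A call has 1 to 12 rows; each row shifts and turns the commanded pose from where the row before left it, along the tool's axes as they then stand; what a row does not reach is not made up. A row lasts 1/12 s, in which the tool goes at most 41.7 mm and 7.16 degrees, less where a joint would pass 70% of its speed; a pose out of reach is approached as far as the arm can. A call is refused whole if a number of a shift passes 4.17 or a number of a turn 7.16, either way. A call with a gripper value outside its range is refused whole. The fingers move at their own pace and stop on an object; FORCE is the grip in N (left out, the last holds). Time passes only in rows, so rows that do not move let the fingers close. It gives the time, the measured TCP pose, the force, the opening and the grip force at its end, in the units of the state.
- ctrl.get_obs(): the state, without advancing time (a new reading comes with each control period).
- ctrl.grab_frame(name): name is "scene" or "top" or "wrist"; returns a dict with "image" (480x640x3 uint8, red, green, blue), "intrinsics" (3x3 intrinsics, pixels), "world_to_cam" (4x4, takes a point from world to camera coordinates); the wrist camera has in their place "hand_eye" (4x4, takes a point from camera to tool coordinates, whose origin is the TCP and whose axes are the flange's). Camera axes: x right, y down, z forward; pixel columns grow to the right and rows downward; lengths in m; the calibration is good to about 2 mm. A picture is of the moment at which its call begins: read the wrist's pose just before it. There is no depth.
- ctrl.finish_job(): hands the job in; it is judged then, once.
The state is a dict: "time": time; "joint_positions": joint angles; "joint_vel": joint speeds; "joint_efforts": joint torques, N m; "tool_pos": TCP position; "eef_rot": TCP orientation; "ft_force": force on the tool from outside, world axes, zero at the start; "torque": the same for the moment, N m; "opening": finger opening in m; "gripper_force": force on a finger pad.
Only numpy, scipy, OpenCV 4.12 (cv2) and the standard library are available. Lean on these libraries where they do the work, as an engineer would, in place of code of your own. Each camera call takes 0.05 s, during which the arm holds its last target. There are 200 camera calls.

## Working session

There is one attempt and no reset: what is moved stays moved. The work goes in short steps, Python scripts to look and compute and a shell command to move; the robot and the scene stay as the last step left them, time stands still between calls to the robot, and variables do not carry over. Pictures are saved under pics/ and viewed, at most 10 in all, crops included, and the job is handed in when it is done.

```bash
mkdir -p pics; cat > h.py <<'E'
import numpy as np, cv2
from rig import ctrl
from scipy.spatial.transform import Rotation as R
def snap(name,fn=None):
    o=ctrl.get_obs(); f=ctrl.grab_frame(name)
    if name=='wrist':
        T=np.eye(4);q=o['eef_rot'];T[:3,:3]=R.from_quat([q[1],q[2],q[3],q[0]]).as_matrix();T[:3,3]=o['tool_pos']
        f['world_to_cam']=np.linalg.inv(T@np.array(f['hand_eye']))
    if fn: cv2.imwrite('pics/'+fn,f['image'][:,:,::-1]); np.savez('pics/'+fn[:-4]+'.npz',K=f['intrinsics'],W=f['world_to_cam'],im=f['image'])
    return f
def load(n):
    return np.load('pics/'+n+'.npz')
def ray(n,u,v):
    d=load(n);W=d['W'];c=-W[:3,:3].T@W[:3,3];r=W[:3,:3].T@np.linalg.solve(d['K'],[u,v,1.]);return c,r
def atz(n,u,v,z):
    c,r=ray(n,u,v);return c+r*(z-c[2])/r[2]
def tri(*l):
    A=0;b=0
    for n,u,v in l:
        c,r=ray(n,u,v);r=r/np.linalg.norm(r);P=np.eye(3)-np.outer(r,r);A=A+P;b=b+P@c
    return np.linalg.solve(A,b)
def proj(n,p):
    d=load(n);q=d['W']@np.r_[p,1];q=d['K']@q[:3];return q[:2]/q[2]
E
python3 - <<'E'
from h import *
snap('scene','s0.png');snap('top','t0.png')
o=ctrl.get_obs();print(o['time'],o['eef_rot'],o['ft_force'])
R0=ctrl.get_obs()
import scipy
q=o['eef_rot'];print(R.from_quat([q[1],q[2],q[3],q[0]]).as_matrix().round(3))
E
```

```text
0.1 [-5.75481915e-05  1.19597160e-01  9.92822324e-01 -5.90089862e-04] [0.17600278 0.26322908 0.20384781]
[[-0.971  0.237 -0.   ]
 [ 0.237  0.971 -0.001]
 [-0.    -0.001 -1.   ]]
```

View pics/s0.png

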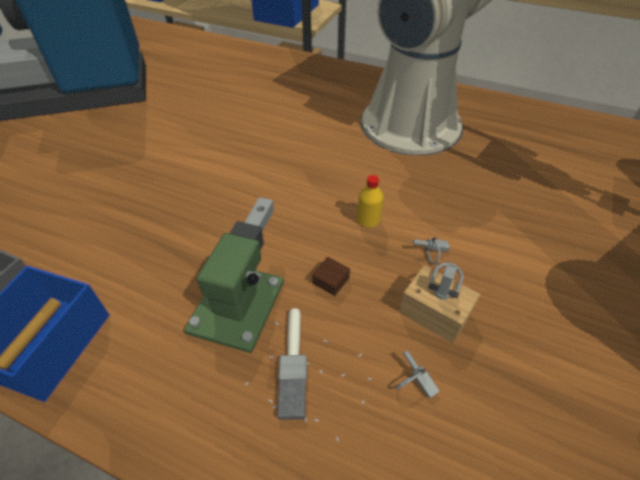

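View pics/t0.png

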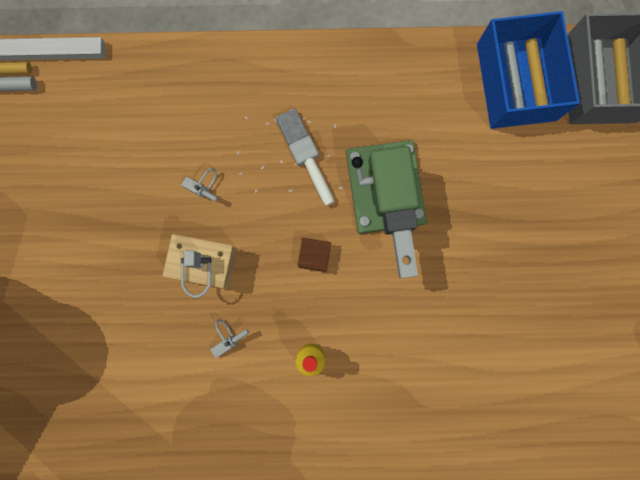

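The scene shows three pin-like things: rack pin at top (195,265), and loose ones lying at (205,185) and (230,340). The rack pin fits, being the only one upright in the rack and also the largest. The bar's hole is visible near top (406,260). I'll confirm this in an enlarged crop.

```bash
python3 - <<'E'
from h import *
im=cv2.imread('pics/t0.png')
a=cv2.resize(im[220:310,150:250],None,fx=4,fy=4,interpolation=cv2.INTER_CUBIC)
b=cv2.resize(im[200:290,355:455],None,fx=4,fy=4,interpolation=cv2.INTER_CUBIC)
cv2.imwrite('pics/c0.png',np.hstack([a,b]))
print('hole',atz('t0',406,260,.11)); print('bar end',atz('t0',408,277,.11),'sleeve',atz('t0',401,230,.11))
print('hole scene',atz('s0',261,210,.11))
print('grip top',atz('t0',192,258,.118),'bow',atz('t0',196,297,.068))
print('oil',atz('t0',310,360,.11))
print('cam',ray('t0',320,240)[0], ray('s0',1,1)[0], load('t0')['W'][:3,:3].round(3))
E
```

```text
hole [ 0.51626662 -0.13258713  0.11      ]
bar end [ 0.49019692 -0.13464233  0.11      ] sleeve [ 0.56277353 -0.12665456  0.11      ]
hole scene [ 0.5192739  -0.13078934  0.11      ]
grip top [0.5256363  0.19327241 0.118     ] bow [0.46728049 0.19819576 0.068     ]
oil [0.36907793 0.01733087 0.11      ]
cam [ 0.45650814 -0.00323536  0.95934697] [0.97491337 0.18802265 0.64680993] [[-0.022 -1.     0.004]
 [-0.993  0.021 -0.116]
 [ 0.116 -0.007 -0.993]]
```

View pics/c0.png

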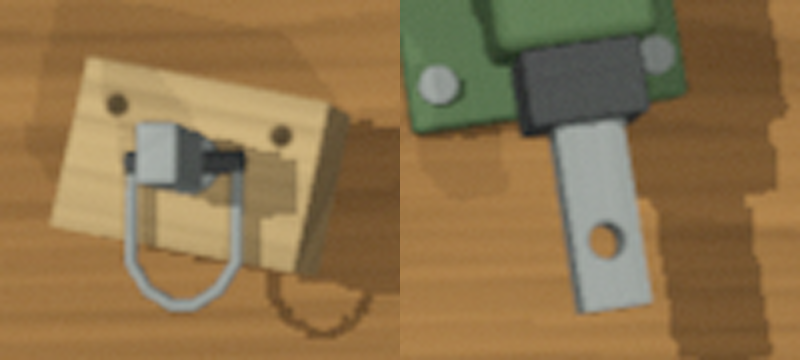

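The crop shows the rack pin upright, with its grip top at (189,258), barrel at (196,261) and bow at (196,296), so its ring points to the robot. The bar's hole is clearly visible at (406.5,260).

```bash
python3 - <<'E'
from h import *
A=lambda u,v:(150+u/4,220+v/4)
B=lambda u,v:(355+(u-400)/4,200+v/4)
g=atz('t0',*A(157,153),.118);l=atz('t0',*A(125,161),.068);r=atz('t0',*A(243,160),.068);bw=atz('t0',*A(183,303),.068)
print('grip',g,'barrel',(l+r)/2,np.linalg.norm(l-r),'bow',bw)
d=(l+r)/2-bw;print('len',np.linalg.norm(d),'yaw',np.degrees(np.arctan2(d[1],d[0])),np.degrees(np.arctan2(*((r-l)[:2][::1]*[1,-1]))))
h=atz('t0',*B(606,240),.11);s=(atz('t0',*B(553,127),.11)+atz('t0',*B(627,122),.11))/2;e=(atz('t0',*B(578,311),.11)+atz('t0',*B(651,301),.11))/2
d=s-e;print('hole',h,'s',s,'e',e,'len',np.linalg.norm(d),np.linalg.norm(h-e),'yaw',np.degrees(np.arctan2(d[1],d[0])))
E
python3 -m handwheel '[{"az":-7,"dx":-1,"dz":-1},{"az":-6.7,"dx":-4,"dy":-2}]'
```

```text
grip [0.52534451 0.19743595 0.118     ] barrel [0.52618597 0.19850854 0.068     ] 0.047331681253910275 bow [0.46927108 0.19860453 0.068     ]
len 0.05691496656043231 yaw -0.0966379912158717 -0.72935136612568
hole [ 0.51625034 -0.13335411  0.11      ] s [ 0.56097657 -0.12890678  0.11      ] e [ 0.49093925 -0.13563214  0.11      ] len 0.07035948097482092 0.025413387631422004 yaw 5.485031835695731$[0]: bad value
```

```bash
python3 -m handwheel '[{"dx":-1.0,"dy":0.0,"dz":-1.0,"ax":0.0,"ay":0.0,"az":-7.0,"hand":9.0},{"dx":-3.0,"dy":-2.0,"dz":0.0,"ax":0.0,"ay":0.0,"az":-6.7,"hand":9.0}]'
```

```text
time: 0.27
tool_pos: [0.1839, 0.5842, 0.2254]
eef_rot: [-0.0, -0.004, 1.0, 0.001]
ft_force: [1.1, -0.2, 0.0]
opening: 0.0902
gripper_force: 0.0
```

```bash
python3 -m handwheel '[{"dx":-2.5,"dy":-2.8},{"dx":-2.5,"dy":-2.8},{"dx":-2.5,"dy":-2.8},{"dx":-2.5,"dy":-2.8},{"dx":-2.5,"dy":-2.8},{"dx":-2.5,"dy":-2.8},{"dx":-2.5,"dy":-2.8},{"dx":-2.5,"dy":-2.8},{"dx":-2.5,"dy":-2.8},{"dx":-2.5,"dy":-2.8},{"dx":-2.5,"dy":-2.8},{"dx":-2.5,"dy":-2.8}]'
```

```text
$[0]: bad value
```

```bash
python3 -m handwheel '[{"dx":-2.5,"dy":-2.8,"dz":0,"ax":0,"ay":0,"az":0,"hand":9},{"dx":-2.5,"dy":-2.8,"dz":0,"ax":0,"ay":0,"az":0,"hand":9},{"dx":-2.5,"dy":-2.8,"dz":0,"ax":0,"ay":0,"az":0,"hand":9},{"dx":-2.5,"dy":-2.8,"dz":0,"ax":0,"ay":0,"az":0,"hand":9},{"dx":-2.5,"dy":-2.8,"dz":0,"ax":0,"ay":0,"az":0,"hand":9},{"dx":-2.5,"dy":-2.8,"dz":0,"ax":0,"ay":0,"az":0,"hand":9},{"dx":-2.5,"dy":-2.8,"dz":0,"ax":0,"ay":0,"az":0,"hand":9},{"dx":-2.5,"dy":-2.8,"dz":0,"ax":0,"ay":0,"az":0,"hand":9},{"dx":-2.5,"dy":-2.8,"dz":0,"ax":0,"ay":0,"az":0,"hand":9},{"dx":-2.5,"dy":-2.8,"dz":0,"ax":0,"ay":0,"az":0,"hand":9},{"dx":-2.5,"dy":-2.8,"dz":0,"ax":0,"ay":0,"az":0,"hand":9},{"dx":-2.5,"dy":-2.8,"dz":0,"ax":0,"ay":0,"az":0,"hand":9}]'
```

```text
time: 1.27
tool_pos: [0.4861, 0.2435, 0.2244]
eef_rot: [-0.0, 0.0, 1.0, -0.0]
ft_force: [0.5, 0.5, 0.5]
opening: 0.0899
gripper_force: 0.0
```

```bash
python3 -m handwheel '[{"dx":-1.9,"dy":-2.2,"dz":0.5,"ax":0,"ay":0,"az":0,"hand":9},{"dx":-1.9,"dy":-2.2,"dz":0.5,"ax":0,"ay":0,"az":0,"hand":9},{"dx":0,"dy":0,"dz":0,"ax":0,"ay":0,"az":0,"hand":9}]'
python3 - <<'E'
from h import *
snap('wrist','w0.png')
print(ctrl.get_obs()['tool_pos'])
print(proj('w0',[.5253,.1974,.118]),proj('w0',[.469,.1986,.068]))
E
```

```text
time: 1.52
tool_pos: [0.5255, 0.1975, 0.2135]
eef_rot: [-0.0, 0.002, 1.0, -0.001]
ft_force: [-0.6, 0.2, 0.1]
opening: 0.0897
gripper_force: 0.0
[0.52413047 0.19919736 0.21373317]
[320.5623537  237.19967255] [322.08385503 145.72645433]
```

View pics/w0.png

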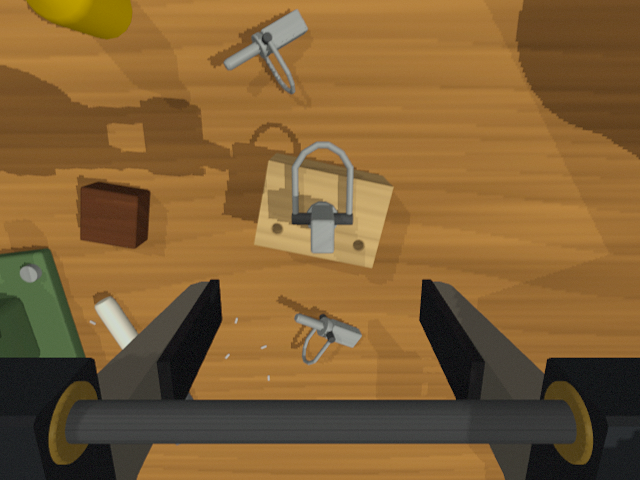

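The wrist picture shows the pin's grip top at (322,235) and bow at (323,145), within 2 px (~1 mm) of my estimate. The ring points straight toward the robot. Next I descend and grip.

```bash
python3 -m handwheel '[{"dx":-0.1,"dy":-0.1,"dz":3,"ax":0,"ay":0,"az":0,"hand":7},{"dx":0,"dy":0,"dz":3,"ax":0,"ay":0,"az":0,"hand":6},{"dx":0,"dy":0,"dz":3,"ax":0,"ay":0,"az":0,"hand":5},{"dx":0,"dy":0,"dz":2.4,"ax":0,"ay":0,"az":0,"hand":5},{"dx":0,"dy":0,"dz":1.7,"ax":0,"ay":0,"az":0,"hand":4},{"dx":0,"dy":0,"dz":0,"ax":0,"ay":0,"az":0,"hand":4},{"dx":0,"dy":0,"dz":0,"ax":0,"ay":0,"az":0,"hand":4}]' 25
```

```text
time: 2.15
tool_pos: [0.5232, 0.2007, 0.0832]
eef_rot: [-0.001, -0.0, 1.0, -0.0]
ft_force: [-0.5, -0.1, 0.8]
opening: 0.0455
gripper_force: 0.0
```

```bash
python3 -m handwheel '[{"dx":0,"dy":0,"dz":0,"ax":0,"ay":0,"az":0,"hand":2.4},{"dx":0,"dy":0,"dz":0,"ax":0,"ay":0,"az":0,"hand":1},{"dx":0,"dy":0,"dz":0,"ax":0,"ay":0,"az":0,"hand":0.5},{"dx":0,"dy":0,"dz":0,"ax":0,"ay":0,"az":0,"hand":0.5},{"dx":0,"dy":0,"dz":0,"ax":0,"ay":0,"az":0,"hand":0.5},{"dx":0,"dy":0,"dz":0,"ax":0,"ay":0,"az":0,"hand":0.5},{"dx":0,"dy":0,"dz":0,"ax":0,"ay":0,"az":0,"hand":0.5},{"dx":0,"dy":0,"dz":0,"ax":0,"ay":0,"az":0,"hand":0.5}]' 40
```

```text
time: 2.82
tool_pos: [0.5249, 0.2003, 0.0845]
eef_rot: [0.001, 0.0, 1.0, 0.0]
ft_force: [-1.4, -0.4, 6.8]
opening: 0.0159
gripper_force: 40.0
```

```bash
python3 -m handwheel '[{"dx":0,"dy":0,"dz":-0.8,"ax":0,"ay":0,"az":0,"hand":0.5},{"dx":0,"dy":0,"dz":-2,"ax":0,"ay":0,"az":0,"hand":0.5},{"dx":0,"dy":0,"dz":-3,"ax":0,"ay":0,"az":0,"hand":0.5},{"dx":0,"dy":0,"dz":-3,"ax":0,"ay":0,"az":0,"hand":0.5},{"dx":0,"dy":0,"dz":-3,"ax":0,"ay":0,"az":0,"hand":0.5},{"dx":0,"dy":-1.5,"dz":-1,"ax":0,"ay":0,"az":0,"hand":0.5},{"dx":0,"dy":-2.5,"dz":0,"ax":0,"ay":0,"az":0,"hand":0.5},{"dx":0,"dy":-3,"dz":0,"ax":0,"ay":0,"az":0,"hand":0.5},{"dx":0,"dy":-3,"dz":0,"ax":0,"ay":0,"az":0,"hand":0.5},{"dx":0,"dy":-3,"dz":0,"ax":0,"ay":0,"az":0,"hand":0.5},{"dx":0,"dy":-3,"dz":0,"ax":0,"ay":0,"az":0,"hand":0.5},{"dx":0,"dy":-3,"dz":0,"ax":0,"ay":0,"az":0,"hand":0.5}]'
```

```text
time: 3.82
tool_pos: [0.5237, 0.0088, 0.2119]
eef_rot: [-0.0, 0.0, 1.0, 0.0]
ft_force: [1.0, -0.6, -2.4]
opening: 0.0158
gripper_force: 40.0
```

```bash
python3 -m handwheel '[{"dx":0.2,"dy":-3,"dz":0,"ax":0,"ay":0,"az":0,"hand":0.5},{"dx":0.2,"dy":-3,"dz":0,"ax":0,"ay":0,"az":0,"hand":0.5},{"dx":0.2,"dy":-3,"dz":0,"ax":0,"ay":0,"az":0,"hand":0.5},{"dx":0.2,"dy":-3,"dz":0,"ax":0,"ay":0,"az":0,"hand":0.5},{"dx":0,"dy":-2.2,"dz":0,"ax":0,"ay":0,"az":0,"hand":0.5},{"dx":0,"dy":0,"dz":0,"ax":0,"ay":0,"az":-5.5,"hand":0.5},{"dx":0,"dy":0,"dz":0,"ax":0,"ay":0,"az":0,"hand":0.5},{"dx":0,"dy":0,"dz":0,"ax":0,"ay":0,"az":0,"hand":0.5}]'
python3 - <<'E'
from h import *
for i in range(4):
    o=ctrl.get_obs();print(o['time'],o['tool_pos'].round(4) if hasattr(o['tool_pos'],'round') else o['tool_pos']);snap('top')
snap('wrist','w1.png');snap('scene','s1.png')
W=load('w1')['im'];S=load('s1')['im']
s=cv2.resize(S[120:270,180:380],(640,480),interpolation=cv2.INTER_CUBIC)
cv2.imwrite('pics/c1.png',cv2.resize(np.vstack([W,s]),None,fx=.62,fy=.62)[:,:,::-1])
for n in('w1','s1'):
    for p in([.5163,-.1334,.11],[.5163,-.1334,.148]):print(n,proj(n,p))
E
```

```text
time: 4.48
tool_pos: [0.5158, -0.1319, 0.2117]
eef_rot: [-0.0, -0.046, 0.999, 0.0]
ft_force: [-0.7, 0.1, -1.2]
opening: 0.0157
gripper_force: 40.0
4.4833 [ 0.5158 -0.1319  0.2117]
4.5333 [ 0.5159 -0.1315  0.2116]
4.5833 [ 0.516  -0.1312  0.2116]
4.6333 [ 0.516  -0.1312  0.2116]
w1 [317.16683484 234.80437425]
w1 [316.67810884 253.10266727]
s1 [260.51887172 208.46900238]
s1 [258.09183621 192.13525333]
```

View pics/c1.png

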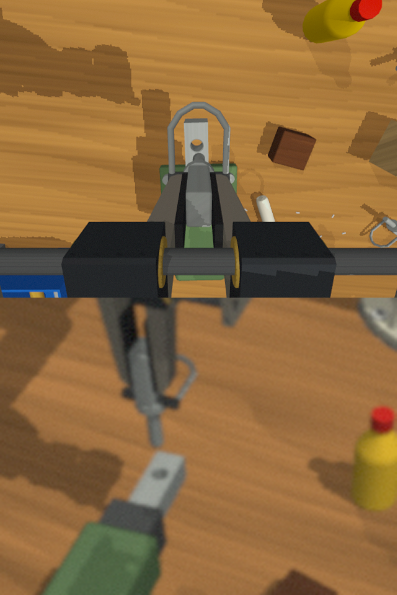

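The composite shows the pin held upright over the bar, with the ring centred about the bar line. In the full wrist picture the hole is at (316,234) against a predicted (317,235), so the hole estimate holds. I'll lower it gently.

```bash
python3 -m handwheel '[{"dx":0,"dy":-0.2,"dz":1.2,"ax":0,"ay":0,"az":0,"hand":0.5},{"dx":0,"dy":0,"dz":1.2,"ax":0,"ay":0,"az":0,"hand":0.5},{"dx":0,"dy":0,"dz":0.8,"ax":0,"ay":0,"az":0,"hand":0.5},{"dx":0,"dy":0,"dz":0.3,"ax":0,"ay":0,"az":0,"hand":0.5},{"dx":0,"dy":0,"dz":0.3,"ax":0,"ay":0,"az":0,"hand":0.5},{"dx":0,"dy":0,"dz":0.2,"ax":0,"ay":0,"az":0,"hand":0.5},{"dx":0,"dy":0,"dz":0,"ax":0,"ay":0,"az":0,"hand":0.5}]'
```

```text
time: 5.37
tool_pos: [0.5162, -0.1338, 0.1715]
eef_rot: [-0.0, -0.048, 0.999, 0.0]
ft_force: [-1.1, -0.4, -2.3]
opening: 0.0157
gripper_force: 40.0
```

```bash
python3 -m handwheel '[{"dx":0,"dy":0,"dz":0.2,"ax":0,"ay":0,"az":0,"hand":0.5},{"dx":0,"dy":0,"dz":0.2,"ax":0,"ay":0,"az":0,"hand":0.5},{"dx":0,"dy":0,"dz":0.2,"ax":0,"ay":0,"az":0,"hand":0.5},{"dx":0,"dy":0,"dz":0,"ax":0,"ay":0,"az":0,"hand":0.5}]'
```

```text
time: 5.7
tool_pos: [0.5162, -0.1339, 0.1653]
eef_rot: [-0.0, -0.048, 0.999, 0.0]
ft_force: [-0.1, 0.2, -2.9]
opening: 0.0161
gripper_force: 40.0
```

```bash
python3 -m handwheel '[{"dx":0,"dy":0,"dz":0.4,"ax":0,"ay":0,"az":0,"hand":0.5},{"dx":0,"dy":0,"dz":0.4,"ax":0,"ay":0,"az":0,"hand":0.5},{"dx":0,"dy":0,"dz":0.4,"ax":0,"ay":0,"az":0,"hand":0.5},{"dx":0,"dy":0,"dz":0.4,"ax":0,"ay":0,"az":0,"hand":0.5},{"dx":0,"dy":0,"dz":0.4,"ax":0,"ay":0,"az":0,"hand":0.5},{"dx":0,"dy":0,"dz":0.4,"ax":0,"ay":0,"az":0,"hand":0.5},{"dx":0,"dy":0,"dz":0.2,"ax":0,"ay":0,"az":0,"hand":0.5},{"dx":0,"dy":0,"dz":0,"ax":0,"ay":0,"az":0,"hand":0.5}]'
```

```text
time: 6.37
tool_pos: [0.5163, -0.1338, 0.139]
eef_rot: [-0.0, -0.048, 0.999, 0.0]
ft_force: [-0.5, 0.3, -2.1]
opening: 0.0156
gripper_force: 40.0
```

```bash
python3 -m handwheel '[{"dx":0,"dy":0,"dz":0.2,"ax":0,"ay":0,"az":0,"hand":0.5},{"dx":0,"dy":0,"dz":0.2,"ax":0,"ay":0,"az":0,"hand":0.5},{"dx":0,"dy":0,"dz":0.1,"ax":0,"ay":0,"az":0,"hand":0.5},{"dx":0,"dy":0,"dz":0,"ax":0,"ay":0,"az":0,"hand":0.5}]'
```

```text
time: 6.7
tool_pos: [0.5163, -0.1339, 0.1346]
eef_rot: [0.0, -0.048, 0.999, -0.0]
ft_force: [-0.6, 0.6, -1.8]
opening: 0.0158
gripper_force: 40.0
```

```bash
python3 -m handwheel '[{"dx":0,"dy":0,"dz":0.1,"ax":0,"ay":0,"az":0,"hand":0.5},{"dx":0,"dy":0,"dz":0.1,"ax":0,"ay":0,"az":0,"hand":0.5},{"dx":0,"dy":0,"dz":0,"ax":0,"ay":0,"az":0,"hand":0.5}]'
```

```text
time: 6.95
tool_pos: [0.5165, -0.1338, 0.1343]
eef_rot: [0.0, -0.048, 0.999, -0.0]
ft_force: [-6.5, 1.8, 18.4]
opening: 0.0157
gripper_force: 40.0
```

```bash
python3 -m handwheel '[{"dx":0,"dy":0,"dz":-0.1,"ax":0,"ay":0,"az":0,"hand":0.5},{"dx":0,"dy":0,"dz":0,"ax":0,"ay":0,"az":0,"hand":1.2},{"dx":0,"dy":0,"dz":0,"ax":0,"ay":0,"az":0,"hand":2.5},{"dx":0,"dy":0,"dz":0,"ax":0,"ay":0,"az":0,"hand":4},{"dx":0,"dy":0,"dz":0,"ax":0,"ay":0,"az":0,"hand":4},{"dx":0,"dy":0,"dz":-1,"ax":0,"ay":0,"az":0,"hand":4},{"dx":0,"dy":0,"dz":-3,"ax":0,"ay":0,"az":0,"hand":4},{"dx":0,"dy":0,"dz":-3,"ax":0,"ay":0,"az":0,"hand":4},{"dx":3,"dy":0,"dz":-1,"ax":0,"ay":0,"az":0,"hand":2},{"dx":3,"dy":0,"dz":0,"ax":0,"ay":0,"az":0,"hand":0},{"dx":0,"dy":0,"dz":0,"ax":0,"ay":0,"az":0,"hand":0},{"dx":0,"dy":0,"dz":0,"ax":0,"ay":0,"az":0,"hand":0}]'
python3 - <<'E'
from h import *
snap('wrist','w2.png');snap('top','t2.png');snap('scene','s2.png')
W=load('w2')['im'];S=load('s2')['im']
s=cv2.resize(S[120:270,180:380],(640,480),interpolation=cv2.INTER_CUBIC)
cv2.imwrite('pics/c2.png',cv2.resize(np.vstack([W,s]),None,fx=.62,fy=.62)[:,:,::-1])
h=np.array([.5165,-.1338,.11]);a=np.radians(5.5);x=np.array([np.cos(a),np.sin(a),0])
for n in('w2','s2'):
    print(n,'bow',proj(n,h-.057*x+[0,0,.008]),'griptop',proj(n,h+[0,0,.058]))
E
```

```text
time: 7.95
tool_pos: [0.456, -0.1397, 0.2145]
eef_rot: [0.001, -0.047, 0.999, -0.0]
ft_force: [0.2, -0.0, 0.1]
opening: 0.0157
gripper_force: 0.0
w2 bow [320.67907423 242.17693592] griptop [320.70635094 357.78294476]
s2 bow [272.53864023 184.21666622] griptop [256.46286945 183.02463452]
```

View pics/c2.png

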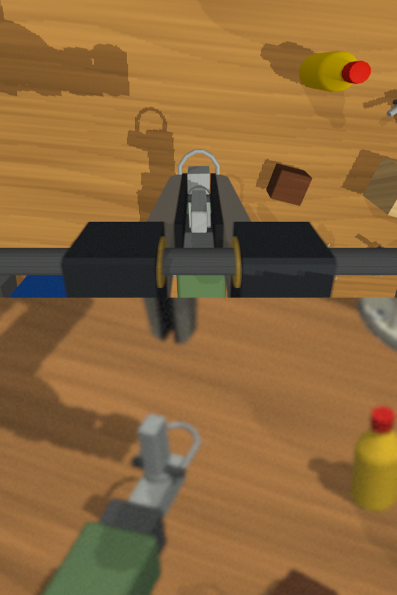

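The composite shows the pin home in the bar, with the open ring sticking out over the bar's free end. The bow is at full wrist pixel (321,245), as predicted (321,242). I'll tilt the tool so its body leans away from the pin and come down on the bow.

```bash
python3 -m handwheel '[{"dx":0,"dy":0,"dz":0,"ax":0,"ay":-6.25,"az":0,"hand":0},{"dx":0,"dy":0,"dz":0,"ax":0,"ay":-6.25,"az":0,"hand":0},{"dx":0,"dy":0,"dz":0,"ax":0,"ay":-6.25,"az":0,"hand":0},{"dx":0,"dy":0,"dz":0,"ax":0,"ay":-6.25,"az":0,"hand":0},{"dx":0,"dy":0,"dz":0,"ax":0,"ay":0,"az":0,"hand":0},{"dx":0.9,"dy":0,"dz":2,"ax":0,"ay":0,"az":0,"hand":0},{"dx":0.9,"dy":0,"dz":2,"ax":0,"ay":0,"az":0,"hand":0},{"dx":0.8,"dy":0,"dz":2,"ax":0,"ay":0,"az":0,"hand":0},{"dx":0,"dy":0,"dz":0,"ax":0,"ay":0,"az":0,"hand":0}]' 20
cat > st.py <<'E'
from h import *
o=ctrl.get_obs();p=np.array(o['tool_pos'])-[.5165,-.1338,.11];a=np.radians(5.5);x=np.array([np.cos(a),np.sin(a),0]);y=np.array([-x[1],x[0],0])
q=o['eef_rot'];M=R.from_quat([q[1],q[2],q[3],q[0]]).as_matrix()
print('out,lat,up mm',(np.array([-p@x,p@y,p[2]])*1000).round(1),'tilt z',M[:,2].round(3),'F',np.round(o['ft_force'],1))
E
python3 st.py
```

```text
time: 8.85
tool_pos: [0.4577, -0.1384, 0.145]
eef_rot: [0.213, -0.046, 0.976, 0.012]
ft_force: [-0.6, 1.0, 0.3]
opening: 0.0005
gripper_force: 0.0
out,lat,up mm [58.9  1.  35. ] tilt z [ 0.414  0.043 -0.909] F [-0.6  1.   0.3]
```

```bash
python3 -m handwheel '[{"dx":0.4,"dy":-0.1,"dz":1,"ax":0,"ay":0,"az":0,"hand":0},{"dx":0.4,"dy":0,"dz":0.8,"ax":0,"ay":0,"az":0,"hand":0},{"dx":0.1,"dy":0,"dz":0.2,"ax":0,"ay":0,"az":0,"hand":0},{"dx":0.1,"dy":0,"dz":0.2,"ax":0,"ay":0,"az":0,"hand":0},{"dx":0.1,"dy":0,"dz":0.2,"ax":0,"ay":0,"az":0,"hand":0},{"dx":0,"dy":0,"dz":0,"ax":0,"ay":0,"az":0,"hand":0}]'; python3 st.py
```

```text
time: 9.35
tool_pos: [0.4592, -0.1403, 0.1222]
eef_rot: [0.216, -0.047, 0.975, 0.01]
ft_force: [-0.3, -0.2, -0.0]
opening: 0.0005
gripper_force: 0.0
out,lat,up mm [57.7 -1.  12.2] tilt z [ 0.421  0.041 -0.906] F [-0.3 -0.2 -0. ]
```

```bash
python3 -m handwheel '[{"dx":0.08,"dy":0.05,"dz":0.2,"ax":0,"ay":0,"az":0,"hand":0},{"dx":0.08,"dy":0,"dz":0.2,"ax":0,"ay":0,"az":0,"hand":0},{"dx":0.08,"dy":0,"dz":0.2,"ax":0,"ay":0,"az":0,"hand":0},{"dx":0.08,"dy":0,"dz":0.2,"ax":0,"ay":0,"az":0,"hand":0},{"dx":0.08,"dy":0,"dz":0.2,"ax":0,"ay":0,"az":0,"hand":0},{"dx":0.08,"dy":0,"dz":0.2,"ax":0,"ay":0,"az":0,"hand":0}]'; python3 st.py
```

```text
time: 9.85
tool_pos: [0.4597, -0.1401, 0.109]
eef_rot: [0.217, -0.046, 0.975, 0.01]
ft_force: [1.3, -0.1, 3.9]
opening: 0.0004
gripper_force: 1.4
out,lat,up mm [57.1 -0.8 -1. ] tilt z [ 0.421  0.04  -0.906] F [ 1.3 -0.1  3.9]
```

Contact force is about 4 N, as the ring should give. I'll follow the arc.

```bash
python3 -m handwheel '[{"dx":0.03,"dy":0,"dz":0.2,"ax":0,"ay":0,"az":0,"hand":0},{"dx":0.03,"dy":0,"dz":0.2,"ax":0,"ay":0,"az":0,"hand":0},{"dx":0.03,"dy":0,"dz":0.2,"ax":0,"ay":0,"az":0,"hand":0},{"dx":0.02,"dy":0,"dz":0.2,"ax":0,"ay":0,"az":0,"hand":0},{"dx":0.02,"dy":0,"dz":0.2,"ax":0,"ay":0,"az":0,"hand":0},{"dx":0.02,"dy":0,"dz":0.2,"ax":0,"ay":0,"az":0,"hand":0}]'; python3 st.py
```

```text
time: 10.35
tool_pos: [0.463, -0.1394, 0.0971]
eef_rot: [0.216, -0.046, 0.975, 0.01]
ft_force: [0.2, -0.4, 3.2]
opening: 0.0005
gripper_force: 1.3
out,lat,up mm [ 53.8  -0.5 -12.9] tilt z [ 0.421  0.04  -0.906] F [ 0.2 -0.4  3.2]
```

```bash
python3 -m handwheel '[{"dx":-0.03,"dy":0,"dz":0.2,"ax":0,"ay":0,"az":0,"hand":0},{"dx":-0.03,"dy":0,"dz":0.2,"ax":0,"ay":0,"az":0,"hand":0},{"dx":-0.03,"dy":0,"dz":0.2,"ax":0,"ay":0,"az":0,"hand":0},{"dx":-0.03,"dy":0,"dz":0.2,"ax":0,"ay":0,"az":0,"hand":0},{"dx":-0.03,"dy":0,"dz":0.2,"ax":0,"ay":0,"az":0,"hand":0},{"dx":-0.04,"dy":0,"dz":0.2,"ax":0,"ay":0,"az":0,"hand":0},{"dx":-0.04,"dy":0,"dz":0.2,"ax":0,"ay":0,"az":0,"hand":0}]'; python3 st.py
```

```text
time: 10.93
tool_pos: [0.4711, -0.1386, 0.0855]
eef_rot: [0.216, -0.047, 0.975, 0.01]
ft_force: [-1.8, -0.7, 0.5]
opening: 0.0007
gripper_force: 0.3
out,lat,up mm [ 45.7  -0.4 -24.5] tilt z [ 0.421  0.04  -0.906] F [-1.8 -0.7  0.5]
```

```bash
python3 -m handwheel '[{"dx":-0.03,"dy":0,"dz":0.2,"ax":0,"ay":0,"az":0,"hand":0},{"dx":-0.03,"dy":0,"dz":0.2,"ax":0,"ay":0,"az":0,"hand":0},{"dx":-0.03,"dy":0,"dz":0.2,"ax":0,"ay":0,"az":0,"hand":0},{"dx":0,"dy":0,"dz":0,"ax":0,"ay":0,"az":0,"hand":0}]'; python3 st.py
python3 - <<'E'
from h import *
snap('scene','s3.png');snap('wrist','w3.png')
W=load('w3')['im'];S=load('s3')['im']
s=cv2.resize(S[120:270,180:380],(640,480),interpolation=cv2.INTER_CUBIC)
cv2.imwrite('pics/c3.png',cv2.resize(np.vstack([W,s]),None,fx=.62,fy=.62)[:,:,::-1])
E
```

```text
time: 11.27
tool_pos: [0.4745, -0.1384, 0.0804]
eef_rot: [0.216, -0.046, 0.975, 0.01]
ft_force: [-0.3, -0.0, 0.1]
opening: 0.0003
gripper_force: 0.0
out,lat,up mm [ 42.2  -0.5 -29.6] tilt z [ 0.421  0.04  -0.906] F [-0.3 -0.   0.1]
```

View pics/c3.png

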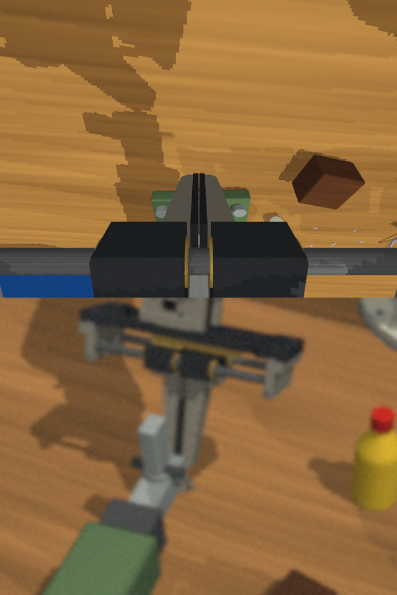

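Contact has gone to zero, consistent with the ring having swung shut; the gripper hides the ring in this picture. I'll back out along the tool axis and check.

```bash
python3 -m handwheel '[{"dx":0,"dy":0,"dz":-0.5,"ax":0,"ay":0,"az":0,"hand":0},{"dx":0,"dy":0,"dz":-2,"ax":0,"ay":0,"az":0,"hand":0},{"dx":0,"dy":0,"dz":-3,"ax":0,"ay":0,"az":0,"hand":0},{"dx":0,"dy":0,"dz":-3,"ax":0,"ay":0,"az":0,"hand":0},{"dx":0,"dy":0,"dz":-3,"ax":0,"ay":0,"az":0,"hand":0},{"dx":0,"dy":2,"dz":-3,"ax":0,"ay":0,"az":0,"hand":0},{"dx":0,"dy":3,"dz":0,"ax":0,"ay":0,"az":0,"hand":0},{"dx":0,"dy":3,"dz":0,"ax":0,"ay":0,"az":0,"hand":0},{"dx":0,"dy":3,"dz":0,"ax":0,"ay":0,"az":0,"hand":0},{"dx":0,"dy":0,"dz":0,"ax":0,"ay":0,"az":0,"hand":0},{"dx":0,"dy":0,"dz":0,"ax":0,"ay":0,"az":0,"hand":0}]'; python3 st.py
python3 - <<'E'
from h import *
snap('scene','s4.png');snap('wrist','w4.png');snap('top','t4.png')
S=load('s4')['im'];W=load('w4')['im'];T=load('t4')['im']
s=cv2.resize(S[150:270,200:300],(480,576),interpolation=cv2.INTER_CUBIC)
t=cv2.resize(T[200:300,360:460],(288,288),interpolation=cv2.INTER_CUBIC);w=cv2.resize(W,(288,216))
cv2.imwrite('pics/c4.png',np.hstack([s,np.vstack([t,w,np.zeros((72,288,3),np.uint8)])])[:,:,::-1])
h=np.array([.5165,-.1338,.11]);print(proj('s4',h+[0,0,.058]),proj('s4',h+[0,0,-.049]))
E
```

```text
time: 12.28
tool_pos: [0.4027, -0.033, 0.2123]
eef_rot: [0.217, -0.049, 0.975, 0.011]
ft_force: [-0.6, 0.0, 0.9]
opening: 0.0004
gripper_force: 0.0
out,lat,up mm [103.6 111.2 102.3] tilt z [ 0.421  0.042 -0.906] F [-0.6  0.   0.9]
[256.46286945 183.02463452] [263.14560839 227.81210156]
```

View pics/c4.png

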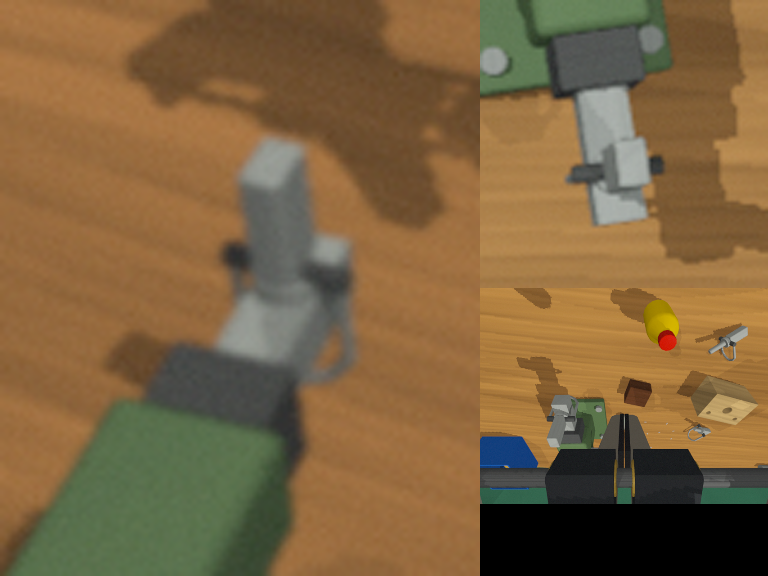

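The picture shows the pin upright on the bar. The ring hangs straight down, and its bow meets the predicted shut position: crop (303,373), seen running into (310,380). The gripper is clear, so I'm handing in.

```bash
python3 -c "
from rig import ctrl
print(ctrl.finish_job())"
```

```text
the job is handed in; nothing more can be done
None
```

I handed the job in at about 12 s: the pin is home in the bar's hole, the last pictures show the ring shut under its point, and the gripper is clear; the hand-in gave no verdict.

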